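# Screw a hose tail into a fume-extraction port and nip it up a quarter turn

### The arm

A 6-joint arm with a two-finger parallel gripper is mounted at the origin on the work surface. World frame = base frame: x ahead of the robot, y to its left, z up, the work surface at z = 0. Lengths are in m, angles in rad, forces in N, time in s.
With the tool pointing down it reaches from about 0.425 to 0.95 m from the base axis. Payload 3.5 kg.
Tool frame: the origin (TCP) lies at the very end of the fingers, on their centre line; the grasp point (between the pads) lies 19 mm behind it; z points along the fingers, y is the direction in which the jaws open and shut (so a half turn about z gives the same grasp; the last joint's range is limited). The gripper opens to 85 mm and grips with 20 to 120 N. Pads are 22 mm wide; open, the fingers measure 114 mm over their backs; the gripper's body (76 mm by 85 mm) begins 54 mm behind the grasp point. The pads swing forward as they close: fully open they stand 13 mm farther back than shut.
Start: joints at [-1.447, 0.286, 1.577, -0, 1.279, -0.15], TCP at [0.183, -0.65, 0.231] pointing down, gripper open.
Joint ranges: [-2.77, 2.77], [-0.9, 2.22], [0.21, 2.48], [-1.53, 4.67], [0.24, 2.81], [-2.84, 2.84]. Speed limits (rad/s): [2.79, 2.79, 3.14, 3.14, 3.14, 3.14].

### API

Orientations are given as a unit quaternion [x, y, z, w].
In Python, from plant import ctrl, eyes, ticket gives the robot as it stands.
- The arm moves only by the tool send_rows, never from a script. Its arguments are lists of equal length, an entry for each row: "translation": the shift along the tool's x, y, z in units of 30 mm (1.0 is 30 mm), a list of three; "rotation": the turn, a rotation vector about the tool's x, y, z in units of 5 degrees (1.0 is 5 degrees), a list of three; "grip": the finger opening in mm, from 0 to 85.4. A call has 1 to 5 rows; each row shifts and turns the commanded pose from where the row before left it, along the tool's axes as they then stand; what a row does not reach is not made up. A row lasts 1/8 s, in which the tool goes at most 62.5 mm and 10.7 degrees, less where a joint would pass 70% of its speed; a pose out of reach is approached as far as the arm can. A call is refused whole if a number of a shift passes 1 or a number of a turn 1, either way. A call with a gripper value outside its range is refused whole. The fingers move at their own pace and stop on an object; "squeeze" is the grip in N (left out, the last holds). Time passes only in rows, so rows that do not move let the fingers close. It gives the time, the measured TCP pose, the force and the opening at its end, in the units of the state.
- ctrl.get_state(): the state, without advancing time (a new reading comes with each control period).
- eyes.read_camera(name): name is "side" or "top"; returns a dict with "image" (400x640x3 uint8, blue, green, red), "mtx" (3x3 intrinsics, pixels), "dist_coeffs" ([k1, k2, p1, p2, k3] as OpenCV has them; the pictures are not rectified), "xyz" and "orientation" of the camera in the world. Camera axes: x right, y down, z forward; pixel columns grow to the right and rows downward; lengths in m; the calibration is good to about 2 mm. A picture is of the moment at which its call begins. There is no depth.
- ticket.sign_off(): hands the job in, once; it reports no verdict.
The state is a dict: "time": time; "qpos": joint angles; "dq": joint speeds; "joint_efforts": joint torques, N m; "eef_pos": TCP position; "tcp_rot": TCP orientation; "contact_force": force on the tool from outside, world axes, zero at the start; "wrist_torque": the same for the moment, N m; "opening": opening from 0.0 (shut) to 1.0 (fully open).
Only numpy, scipy, OpenCV 4.12 (cv2) and the standard library are available. Lean on these libraries where they do the work, as an engineer would, in place of code of your own. Each camera call takes 0.05 s, during which the arm holds its last target. There are 200 camera calls.

### The job

Screw the straight hose tail into the grey extraction port clamped in the vise: run it down until its collar meets the rubber seal and turning starts to get stiff, then give it a further quarter turn and stop there. Do not force the thread or crush the seal, leave the other things on the bench where they are, and let go of the hose tail.

Things in the scene. Friction and masses are not known exactly. Their poses are not given: they have to be found in the camera images.
- hosetail: The straight hose tail: loose grey plastic fitting, 0.07 to 0.12 kg, standing upright on its spigot, barb up. Origin: on its axis at the underside of the round collar, 24 mm above the bench at the start; z up. Collar 58 mm across, z 0 to 5; hexagon above it; spigot below, 30 mm diameter to z = -20, then tapering to 25 mm at its end, z = -24. It looks the same after half a turn.
- tail_hex (a point): Middle of the hose tail's hexagon: on the axis, 17 mm above its origin. The hexagon is 36 mm across flats, z 5 to 29; one pair of flats looks to the hose tail's +y and -y, the others follow every 60 degrees. Gripped on two flats, it stays square with the fingers.
- tail_top (a point): Top of the hose tail's upright barb (26 mm diameter), on the axis, 63.5 mm above the origin.
- tail_lugs (a point): On the hose tail's axis, 13.4 mm below its origin, level with the middles of its two thread lugs. These stand on the spigot's +y and -y sides, each 30 degrees long and 3.5 mm thick, 40 mm diameter over both, sloping as the thread does.
- port: The extraction port: grey plastic socket clamped fast in the vise, bore 43 mm, 32 deep, round flange 72 mm across with a flat locating tab. Origin: on the bore's axis, level with the flange's top face, 90 mm above the bench. z up; x points through the tab. Forces: seal and thread load each other with 17 N at the quarter turn; press or pull with under 10 N besides.
- port_thread (a point): On the bore's axis, 3 mm below the port's origin, where the coarse right-hand thread begins: clockwise (from above) goes down, 16 mm per full turn. Two ridges on opposite sides, 3 mm thick, 33 mm inside. At what angle they begin differs from port to port and has to be felt. Play: 1.5 mm sideways all round, 1.5 mm up and down.
- port_rest (a point): On the bore's axis, 10 mm above the port's origin. Lowered until it rests, the hose tail's origin stops 6 to 14.5 mm above the port's, as its angle to the thread has it: from 6.3 mm it takes 41 degrees clockwise to touch the seal, and 22.5 more for each mm higher. Above 12 mm its lugs may stand on the ridges' ends: turn back (counter-clockwise) 35 degrees, or twice that, and it drops 8 mm.
- port_seal (a point): Centre of the top of the black rubber seal ring (58 mm across), 6 mm above the port's origin: the collar meets it there. It yields 4.5 N per mm, so turning grows stiffer: some 0.05 N m is felt 20 degrees after the touch, 0.15 to 0.5 at the quarter turn, where the hose tail's origin is about 2 mm above the port's (0.44 mm per 10 degrees). Crushed at 5.6 mm. The thread holds by friction when let go.
- vise: The fixed bench vise; origin under its centre on the bench, axes as the port's, which sits over it. Jaws 84 mm long along x, outer faces at y = 58 and -58, tops 81 mm high. Screw at -y, with a cross handle 110 mm long along x at y = -130, 58 mm high.
- elbow: Bystander: hose elbow of the same grey plastic and with the same thread, standing on its spigot, its barb pointing sideways, 72 mm tall, collar 58 mm across.
- plug: Bystander: blanking plug of the same grey plastic with a low hexagon head, 45 mm tall, collar 58 mm across.
- tape_amber: Bystander: roll of amber tape lying flat, 90 mm across, 36 mm high.
- tape_brown: Bystander: roll of brown tape lying flat, 100 mm across, 48 mm high.
- reel: Bystander: reel of solder standing on its flange, 60 mm across, 50 mm high.
- driver: Bystander: screwdriver lying on the bench.
- tub: Bystander: open black plastic tub, 130 by 100 mm, 55 mm high.
- spare_seal: Bystander: spare black rubber ring lying flat, 58 mm across, 7 mm high.
Things that resemble listed ones, but are neither listed nor needed, are in the scene too. Leave any pink or red look-alike of the hosetail alone.

How it is judged:
On the way, in this order (a step that is already met when the one before it is completed fails the run):
1. the hose tail is started in the port's thread: upright, on the port's axis, its origin less than 10.5 mm above the port's (horizontal distance between hosetail and port below 0.003 m and z of hosetail in the frame of port below 0.0105 m and angle between hosetail's own z axis and vertical below 0.12 rad), for 0.2 s.
2. it is screwed down onto the seal (horizontal distance between hosetail and port below 0.003 m and z of hosetail in the frame of port below 0.0055 m and angle between hosetail's own z axis and vertical below 0.08 rad), for 0.1 s.
At the end, for the whole second after the job is handed in: The hose tail is let go and at rest in the port: upright within 3 degrees, its axis within 3 mm of the port's, and tightened a quarter turn (about 66 to 114 degrees) past the first touch of the seal, that is with its origin 1.1 to 3.2 mm above the port's (horizontal distance between hosetail and port below 0.003 m and angle between hosetail's own z axis and vertical below 0.05 rad and z of hosetail in the frame of port between 0.0011 and 0.0032 m and linear speed of hosetail below 0.01 m/s and contact force between the fingers and hosetail below 0.2 N).
It fails at once if the hose tail is forced against the port: contact forces of thread and seal together above 58 N (a quarter turn needs about 40) (contact force between hosetail and port above 58 N).
It fails at once if it is screwed so far that the seal is crushed: origin less than 0.4 mm above the port's (horizontal distance between hosetail and port below 0.005 m and z of hosetail in the frame of port below 0.0004 m).
It fails at once if another thing on the bench is moved by more than 30 mm (distance of any of elbow, plug, tape_amber, tape_brown, reel, driver, tub, spare_seal from where it was at the start of the episode above 0.03 m).
It also fails if it takes over 72 s, if anything falls off the work surface, if the arm or the gripper's body presses on something with over 40 N, if the wrist force passes 120 N, or if a joint passes its speed limit or range.

## Working session

There is one attempt and no reset: what is moved stays moved. The work goes in short steps, Python scripts to look and compute and a tool call to move; the robot and the scene stay as the last step left them, time stands still between calls to the robot, and variables do not carry over. Pictures are saved under pics/ and viewed, about 8 in all and at most 12, crops included, and the job is handed in when it is done.

Besides the shell and the picture viewer there is one more tool, called after ">>>" by a JSON object that holds its "fn" and its "kwargs", one argument or row to a line. send_rows: Moves the arm, as the interface text tells. Its arguments: {"type":"object","properties":{"translation":{"type":"array"},"rotation":{"type":"array"},"grip":{"type":"array"},"squeeze":{"type":"number"}},"required":["translation","rotation","grip"]}

```bash
mkdir -p pics; ls; python3 - <<'E'
from plant import ctrl, eyes
import cv2,numpy as np
print(ctrl.get_state())
for n in("top","side"):
    r=eyes.read_camera(n);cv2.imwrite(f"pics/{n}0.png",r["image"]);print(n,{k:np.round(v,4).tolist() for k,v in r.items() if k!="image"})
E
```

```text
pics
{'time': 0.0, 'qpos': array([-1.44701520e+00,  2.87231747e-01,  1.57815955e+00,  5.34879160e-06,
        1.27859385e+00, -1.49982287e-01]), 'dq': array([-1.15538603e-03, -4.38788410e-04,  1.45052596e-03,  1.06034004e-03,
       -2.07723747e-03, -5.02258514e-05]), 'joint_efforts': array([-1.70392250e-03, -4.05985665e+01, -2.92627162e+01, -2.01304256e-04,
        5.71558005e-03,  9.06772812e-06]), 'eef_pos': array([ 0.182451  , -0.64920086,  0.22991256]), 'tcp_rot': array([ 9.90645714e-01,  1.36453796e-01,  1.82309099e-05, -1.19610633e-03]), 'contact_force': array([ 0.4734234 , -0.70719175,  0.6198766 ]), 'wrist_torque': array([-0.01255206,  0.02741886,  0.02952045]), 'opening': 0.9953107284822138}
top {'mtx': [[444.5012, 0.0, 325.1474], [0.0, 444.5012, 201.6447], [0.0, 0.0, 1.0]], 'dist_coeffs': [-0.0726, 0.0, 0.0, 0.0, 0.0], 'xyz': [0.3808, -0.0256, 1.356], 'orientation': [0.7145, -0.6967, 0.0458, -0.0455]}
side {'mtx': [[414.754, 0.0, 314.8583], [0.0, 414.754, 205.9009], [0.0, 0.0, 1.0]], 'dist_coeffs': [0.0337, 0.0, 0.0, 0.0, 0.0], 'xyz': [0.0558, 0.6945, 0.6303], 'orientation': [-0.2603, 0.8385, -0.4565, 0.1442]}
```

View pics/top0.png

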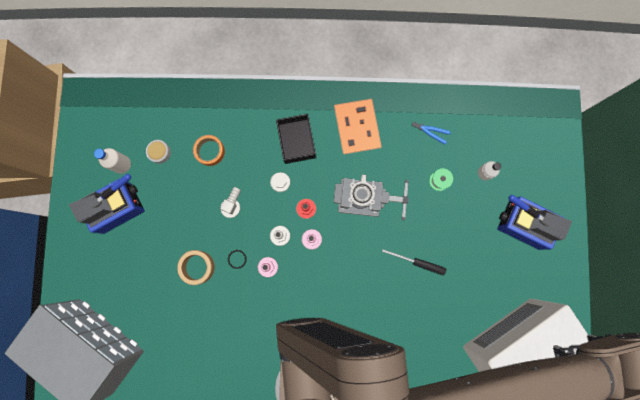

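View pics/side0.png

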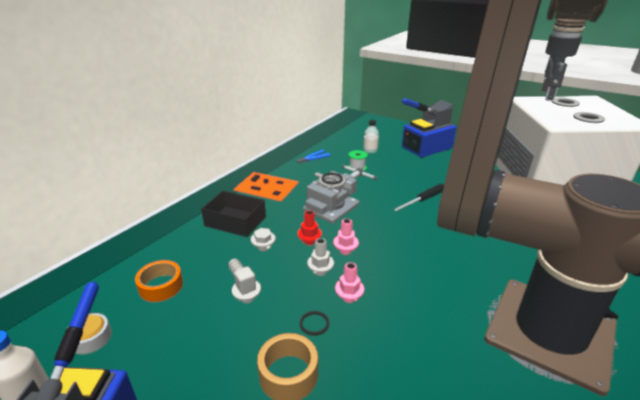

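The top view shows the grey hose tail at (280,236) between pink and red look-alikes, and the port in the vise at (363,194). The side view shows the tail at (320,257) and the port at (332,180).

```bash
cat > h.py <<'E'
import cv2,numpy as np
from scipy.spatial.transform import Rotation as R
from plant import ctrl,eyes
def ray(r,uv):
    p=cv2.undistortPoints(np.array(uv,float).reshape(-1,1,2),r["mtx"],r["dist_coeffs"]).reshape(-1,2)
    return R.from_quat(r["orientation"]).apply(np.c_[p,np.ones(len(p))])
def plane(r,uv,z):
    d=ray(r,uv); return r["xyz"]+d*((z-r["xyz"][2])/d[:,2:])
def proj(r,P):
    q=R.from_quat(r["orientation"]).inv(); P=np.atleast_2d(P)
    return cv2.projectPoints(q.apply(P-r["xyz"]),np.zeros(3),np.zeros(3),r["mtx"],r["dist_coeffs"])[0].reshape(-1,2)
E
python3 - <<'E'
from h import *
t=eyes.read_camera("top");s=eyes.read_camera("side")
def crop(im,x,y,w,h,k): return cv2.resize(im[y:y+h,x:x+w],None,fx=k,fy=k,interpolation=cv2.INTER_CUBIC)
a=crop(t["image"],255,215,50,40,8);b=crop(t["image"],330,170,50,40,8)
c=crop(s["image"],295,225,50,60,8)[:,:];d=crop(s["image"],300,155,60,60,6)
out=np.zeros((600,800,3),np.uint8)
out[:240,:400]=cv2.resize(a,(400,320))[40:280];out[:320,400:800]=cv2.resize(b,(400,320))
out[240:600,:300]=cv2.resize(c,(300,360));out[320:600,400:680]=cv2.resize(d,(280,280))
cv2.imwrite("pics/crop1.png",out)
# grey mask
for n,r in(("t",t),("s",s)):
    im=r["image"].astype(int);sat=im.max(2)-im.min(2);m=((sat<25)&(im.max(2)>90)).astype(np.uint8)
    k,l,st,ce=cv2.connectedComponentsWithStats(m)
    for i in range(1,k):
        x,y,w,h,A=st[i]
        if 15<A<3000 and 220<ce[i][0]<420 and 130<ce[i][1]<300: print(n,st[i],ce[i].round(1), plane(r,ce[i],.03).round(3))
E
```

```text
t [349 140   5   5  20] [350.9 142.4] [[ 0.739 -0.098  0.03 ]]
t [270 172  20  20 310] [279.8 181.7] [[0.611 0.115 0.03 ]]
t [ 334  174   74   46 1874] [364.9 196.8] [[ 0.571 -0.144  0.03 ]]
t [220 187  21  31 404] [231.  204.1] [[0.539 0.26  0.03 ]]
t [270 226  20  20 315] [279.6 235.4] [[0.448 0.109 0.03 ]]
t [301 230  21  20  42] [310.  241.7] [[0.432 0.018 0.03 ]]
t [382 250  33  12  79] [398.3 255.5] [[ 0.397 -0.245  0.03 ]]
t [257 258   8  19  22] [259.5 268. ] [[0.35  0.165 0.03 ]]
s [364 125  15  27 299] [370.7 139.1] [[ 0.672 -0.544  0.03 ]]
s [297 158   8   5  22] [300.3 160.1] [[ 0.781 -0.269  0.03 ]]
s [ 304  159   72   64 2112] [334.2 192.9] [[ 0.581 -0.157  0.03 ]]
s [396 196  25  14  60] [409.8 202.4] [[ 0.385 -0.229  0.03 ]]
s [251 228  25  23 398] [262.7 238.7] [[0.608 0.118 0.03 ]]
s [307 239  27  37 614] [320.2 259. ] [[0.453 0.102 0.03 ]]
s [229 259  32  44 866] [243.6 282. ] [[0.544 0.253 0.03 ]]
s [345 262  13  13  26] [353.2 265.3] [[0.382 0.079 0.03 ]]
```

View pics/crop1.png

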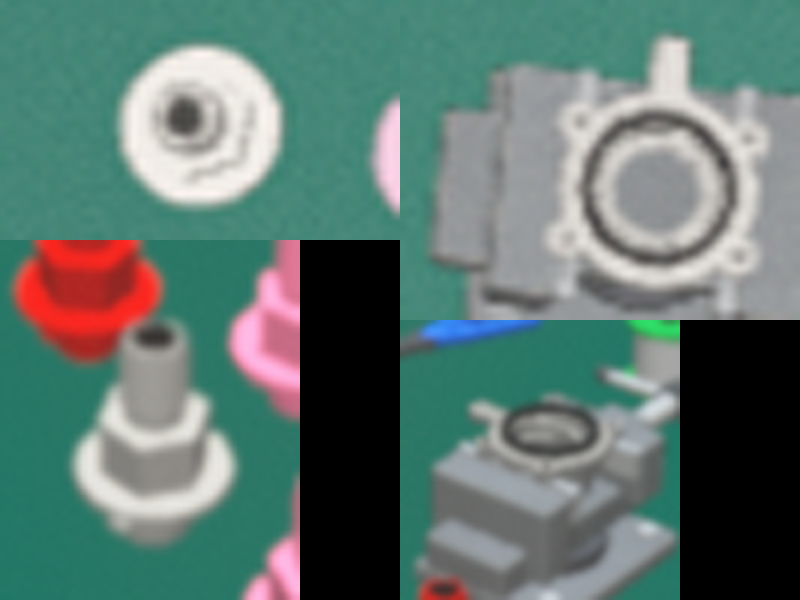

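Crop: collar disc is clean in the top view; seal ring centre at about (361.8,193.1). Tab points up in the image (world +x). Now refining centres and getting the hexagon's corners from a zoomed side view.

```bash
python3 - <<'E'
from h import *
t=eyes.read_camera("top");s=eyes.read_camera("side")
def up(im,x,y,w,h,k):
    M=np.array([[k,0,-x*k],[0,k,-y*k]],float); return cv2.warpAffine(im,M,(w*k,h*k),flags=cv2.INTER_CUBIC)
im=s["image"]; a=up(im,302,234,36,36,16)
g=cv2.createCLAHE(3,(2,2)).apply(cv2.cvtColor(a,cv2.COLOR_BGR2GRAY))
cv2.imwrite("pics/hex.png",g)
# collar centre, top
b=up(t["image"],260,216,40,40,10).astype(int); m=((b.max(2)-b.min(2)<45)&(b.max(2)>120)).astype(np.uint8)
c=max(cv2.findContours(m,0,2)[0],key=cv2.contourArea); e=cv2.fitEllipse(c); uv=np.array(e[0])/10+[260,216]; print("collar",uv,e,plane(t,uv,.0275))
# seal
b=up(t["image"],340,170,44,46,10); g=cv2.cvtColor(b,cv2.COLOR_BGR2GRAY)
m=(g<110).astype(np.uint8)
for c in cv2.findContours(m,cv2.RETR_LIST,cv2.CHAIN_APPROX_NONE)[0]:
    if len(c)>200: e=cv2.fitEllipse(c);uv=np.array(e[0])/10+[340,170];print("seal",uv,e,plane(t,uv,.096))
# silhouettes in side: barb top
b=up(im,302,234,36,42,10).astype(int); m=((b.max(2)-b.min(2)<40)&(b.max(2)>80)).astype(np.uint8)
for row in range(20,420,20):
    x=np.flatnonzero(m[row]); print(row/10+234, 302+x[[0,-1]]/10 if len(x) else None,end="; ")
print(proj(s,plane(t,np.array([[279.6,235.4]]),.0275)+[[0,0,z] for z in(.0255,.0600)]))
print("axis", proj(s,[[.448,.109,.029],[.448,.109,.053],[.448,.109,.0875]]))
E
```

```text
collar [279.56879425 235.35597382] ((195.6879425048828, 193.5597381591797), (208.85443115234375, 211.5294189453125), 73.76802062988281) [[0.44857298 0.10952609 0.0275    ]]
seal [359.59566345 205.83181152] ((195.95663452148438, 358.318115234375), (45.41973876953125, 140.9309844970703), 93.61732482910156) [[ 0.53507301 -0.12280285  0.096     ]]
seal [361.83666687 193.11044464] ((218.36666870117188, 231.1044464111328), (178.0240936279297, 179.82550048828125), 102.75829315185547) [[ 0.57197502 -0.12868267  0.096     ]]
236.0 [320.7 336.1]; 238.0 [319.1 333.9]; 240.0 [315.9 333.2]; 242.0 [302.  332.8]; 244.0 [304.3 333.3]; 246.0 [314.2 334.7]; 248.0 [313.9 336.8]; 250.0 [312.3 327.9]; 252.0 [311.6 329.7]; 254.0 [310.8 329.8]; 256.0 [310.  330.4]; 258.0 [308.  332.5]; 260.0 [307.  333.5]; 262.0 [306.6 333.8]; 264.0 [306.8 333.8]; 266.0 [307.3 333.1]; 268.0 [308.7 331.8]; 270.0 [311.1 329.2]; 272.0 [312.4 326.6]; 274.0 [315.1 324.9]; [[320.2430248  253.47398753]
 [320.28733283 240.88911277]]
axis [[320.48809625 261.90086103]
 [320.52157479 253.4438722 ]
 [320.57169396 240.85954547]]
```

View pics/hex.png

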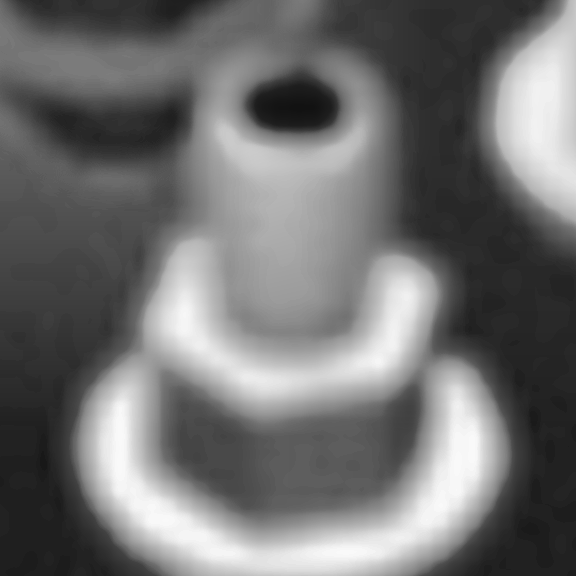

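```bash
python3 - <<'E'
from h import *
t=eyes.read_camera("top");s=eyes.read_camera("side")
uv=np.array([[143,325],[252,412],[398,392],[440,290],[175,240]])/16+[302,234]
P=plane(s,uv,.053);d=P[:,:2]-[.4486,.1095];print(P.round(4),np.linalg.norm(d,axis=1)*1e3,np.degrees(np.arctan2(d[:,1],d[:,0]))%60)
print("side collar ctr via side plane z=.0275:",plane(s,[[320.2,262.3]],.0275))
# tab: crop1 coords
uv=np.array([[672,40],[672,85],[658,188]],float);uv=(np.c_[uv[:,0]-400,uv[:,1]]+.5)/8-.5+[330,170];P=plane(t,uv,.088);print(P, np.degrees(np.arctan2(*(P[0]-P[2])[[1,0]])))
# seal in side view
k=10;M=np.array([[k,0,-3050],[0,k,-1600]],float);b=cv2.warpAffine(s["image"],M,(550,450),flags=cv2.INTER_CUBIC);g=cv2.cvtColor(b,6)
for c in cv2.findContours((g<90).astype(np.uint8),cv2.RETR_LIST,cv2.CHAIN_APPROX_NONE)[0]:
    if len(c)>200: e=cv2.fitEllipse(c);u=np.array(e[0])/k+[305,160];print("seal",u,e,plane(s,u,.096))
print(proj(s,[[.572,-.1287,.096]]))
print("TCP px top/side",ctrl.get_state()["eef_pos"])
E
```

```text
[[0.4636 0.1232 0.053 ]
 [0.4411 0.1299 0.053 ]
 [0.4272 0.1154 0.053 ]
 [0.4343 0.0942 0.053 ]
 [0.4705 0.1057 0.053 ]] [20.29294989 21.69521388 22.15171269 20.9759572  22.18920103] [42.50068783 50.2337969  44.53866802 47.00511398 50.10757336]
side collar ctr via side plane z=.0275: [[0.44875204 0.10901729 0.0275    ]]
[[ 0.6277461  -0.1335925   0.088     ]
 [ 0.61117186 -0.1338118   0.088     ]
 [ 0.57332671 -0.1292656   0.088     ]] -4.546044446913074
seal [331.66011047 177.93011932] ((266.6011047363281, 179.3011932373047), (77.02255249023438, 172.34764099121094), 91.79852294921875) [[ 0.5699552  -0.12474999  0.096     ]]
seal [331.37432251 177.75046387] ((263.74322509765625, 177.504638671875), (113.32415771484375, 203.70179748535156), 95.59376525878906) [[ 0.57111492 -0.12515254  0.096     ]]
[[331.81465239 177.12608319]]
TCP px top/side [ 0.18254429 -0.64975103  0.23113725]
```

Hex corners sit at about 47° mod 60, so the flats' normals are at 17°, 77° and 137°. I'll grip with the jaw axis heading 77°, which needs a turn of -151° about tool z and leaves good room on joint 6. First I'll travel over the tail.

>>> {"fn": "send_rows", "kwargs": {
  "translation": [
    [1,-0.59,0],
    [1,-0.59,0],
    [1,-0.59,0],
    [1,-0.59,0],
    [1,-0.59,0]
  ],
  "rotation": [
    [0,0,0],
    [0,0,0],
    [0,0,0],
    [0,0,0],
    [0,0,0]
  ],
  "grip": [60,60,60,60,60],
  "squeeze": 40
}}

```text
time: 1.02
eef_pos: [0.3037, -0.5232, 0.2315]
tcp_rot: [0.991, 0.136, 0.0, 0.0]
contact_force: [1.0, 0.3, 0.2]
opening: 0.705
```

>>> {"fn": "send_rows", "kwargs": {
  "translation": [
    [1,-0.59,0],
    [1,-0.59,0],
    [1,-0.59,0],
    [1,-0.59,0],
    [1,-0.59,0]
  ],
  "rotation": [
    [0,0,0],
    [0,0,0],
    [0,0,0],
    [0,0,0],
    [0,0,0]
  ],
  "grip": [60,60,60,60,60]
}}

```text
time: 1.65
eef_pos: [0.4242, -0.3974, 0.2315]
tcp_rot: [0.991, 0.136, 0.0, 0.0]
contact_force: [-0.3, -0.0, 0.4]
opening: 0.708
```

>>> {"fn": "send_rows", "kwargs": {
  "translation": [
    [1,-0.59,0],
    [1,-0.59,0],
    [0.226,-0.992,0],
    [0.226,-0.992,0],
    [0.226,-0.992,0]
  ],
  "rotation": [
    [0,0,0],
    [0,0,0],
    [0,0,0],
    [0,0,0],
    [0,0,0]
  ],
  "grip": [60,60,60,60,60]
}}

```text
time: 2.28
eef_pos: [0.4671, -0.2556, 0.2314]
tcp_rot: [0.991, 0.136, 0.0, 0.0]
contact_force: [-0.6, 0.2, 0.2]
opening: 0.706
```

>>> {"fn": "send_rows", "kwargs": {
  "translation": [
    [0.226,-0.992,0],
    [0.226,-0.992,0],
    [0.226,-0.992,0],
    [0.226,-0.992,0],
    [0.226,-0.992,0]
  ],
  "rotation": [
    [0,0,0],
    [0,0,0],
    [0,0,0],
    [0,0,0],
    [0,0,0]
  ],
  "grip": [60,60,60,60,60]
}}

```text
time: 2.9
eef_pos: [0.4595, -0.1032, 0.2316]
tcp_rot: [0.991, 0.136, 0.0, 0.0]
contact_force: [-0.5, 0.7, 0.1]
opening: 0.702
```

>>> {"fn": "send_rows", "kwargs": {
  "translation": [
    [0.226,-0.992,0],
    [0.226,-0.992,0],
    [0.226,-0.992,0],
    [0.226,-0.992,0],
    [0.226,-0.992,0]
  ],
  "rotation": [
    [0,0,0],
    [0,0,0],
    [0,0,0],
    [0,0,0],
    [0,0,0]
  ],
  "grip": [60,60,60,60,60]
}}

```text
time: 3.52
eef_pos: [0.4518, 0.0493, 0.2316]
tcp_rot: [0.991, 0.136, 0.0, 0.0]
contact_force: [0.5, 0.1, 0.3]
opening: 0.706
```

>>> {"fn": "send_rows", "kwargs": {
  "translation": [
    [0.226,-0.992,0],
    [0.226,-0.992,0],
    [0,0,0],
    [0,0,0],
    [0,0,0]
  ],
  "rotation": [
    [0,0,0],
    [0,0,0],
    [0,0,-1],
    [0,0,-1],
    [0,0,-1]
  ],
  "grip": [60,60,60,60,60]
}}

```text
time: 4.15
eef_pos: [0.4489, 0.1094, 0.2315]
tcp_rot: [0.964, 0.266, 0.0, 0.0]
contact_force: [-1.0, -0.3, 0.8]
opening: 0.702
```

>>> {"fn": "send_rows", "kwargs": {
  "translation": [
    [0,0,0],
    [0,0,0],
    [0,0,0],
    [0,0,0],
    [0,0,0]
  ],
  "rotation": [
    [0,0,-1],
    [0,0,-1],
    [0,0,-1],
    [0,0,-1],
    [0,0,-1]
  ],
  "grip": [60,60,60,60,60]
}}

```text
time: 4.78
eef_pos: [0.4489, 0.1093, 0.2315]
tcp_rot: [0.884, 0.468, 0.0, 0.0]
contact_force: [0.1, -0.7, -0.7]
opening: 0.702
```

>>> {"fn": "send_rows", "kwargs": {
  "translation": [
    [0,0,0],
    [0,0,0],
    [0,0,0],
    [0,0,0],
    [0,0,0]
  ],
  "rotation": [
    [0,0,-1],
    [0,0,-1],
    [0,0,-1],
    [0,0,-1],
    [0,0,-1]
  ],
  "grip": [60,60,60,60,60]
}}

```text
time: 5.4
eef_pos: [0.4489, 0.1093, 0.2315]
tcp_rot: [0.761, 0.648, 0.0, 0.0]
contact_force: [-0.1, -0.2, -0.5]
opening: 0.697
```

>>> {"fn": "send_rows", "kwargs": {
  "translation": [
    [0,0,0],
    [0,0,0],
    [0,0,0],
    [0,0,0],
    [0,0,0]
  ],
  "rotation": [
    [0,0,-1],
    [0,0,-1],
    [0,0,-1],
    [0,0,-1],
    [0,0,-1]
  ],
  "grip": [60,60,60,60,60]
}}

```text
time: 6.02
eef_pos: [0.4489, 0.1093, 0.2315]
tcp_rot: [0.603, 0.798, 0.0, 0.0]
contact_force: [-0.8, 1.3, 1.0]
opening: 0.704
```

>>> {"fn": "send_rows", "kwargs": {
  "translation": [
    [0,0,0],
    [0,0,0],
    [0,0,0],
    [0,0,0],
    [0,0,0]
  ],
  "rotation": [
    [0,0,-1],
    [0,0,-1],
    [0,0,-1],
    [0,0,-1],
    [0,0,-1]
  ],
  "grip": [60,60,60,60,60]
}}

```text
time: 6.65
eef_pos: [0.4489, 0.1093, 0.2315]
tcp_rot: [0.416, 0.909, 0.0, 0.0]
contact_force: [0.1, 0.2, 0.6]
opening: 0.705
```

>>> {"fn": "send_rows", "kwargs": {
  "translation": [
    [0,0,0],
    [0,0,0],
    [0,0,0],
    [0,0,0],
    [0,0,0]
  ],
  "rotation": [
    [0,0,-1],
    [0,0,-1],
    [0,0,-1],
    [0,0,-1],
    [0,0,-1]
  ],
  "grip": [60,60,60,60,60]
}}

```text
time: 7.28
eef_pos: [0.4489, 0.1093, 0.2315]
tcp_rot: [0.209, 0.978, 0.0, 0.0]
contact_force: [0.0, 0.5, -0.4]
opening: 0.703
```

>>> {"fn": "send_rows", "kwargs": {
  "translation": [
    [0,0,0],
    [0,0,0],
    [0,0,0],
    [0,0,0]
  ],
  "rotation": [
    [0,0,-1],
    [0,0,-1],
    [0,0,-0.25],
    [0,0,0]
  ],
  "grip": [60,60,60,60]
}}

```text
time: 7.78
eef_pos: [0.4489, 0.1093, 0.2314]
tcp_rot: [0.114, 0.993, 0.0, 0.0]
contact_force: [-0.6, 0.6, -0.0]
opening: 0.703
```

```bash
cat >> h.py <<'E'
def to(target,yaw):
    "print shift (tool units of 30 mm) and turn (units of 5 deg) to a world target and jaw heading"
    s=ctrl.get_state();r=R.from_quat(s["tcp_rot"]);m=r.as_matrix();y=np.degrees(np.arctan2(m[1,1],m[0,1]))
    print("t",round(s["time"],2),"tcp",(s["eef_pos"]*1e3).round(2),"yaw",y.round(2),"tilt",np.degrees(np.arccos(-m[2,2])).round(2),"q6",np.degrees(s["qpos"][5]).round(1),"F",s["contact_force"].round(2),"M",s["wrist_torque"].round(3),"open",s["opening"]*85.4)
    print("shift",(r.inv().apply(np.array(target)-s["eef_pos"])/.03).round(3),"turn",round(((y-yaw+180)%360-180)/5,3),"tilt fix rotvec(5deg)",(r.inv()*R.from_matrix(np.c_[np.r_[np.sin(np.radians(y)),-np.cos(np.radians(y)),0]*-1*-1,np.r_[np.cos(np.radians(y)),np.sin(np.radians(y)),0],[0,0,-1]])).as_rotvec(True).round(2)/5)
E
python3 -c "
from h import *
to([.4486,.1095,.034],77)"
```

```text
t 7.78 tcp [448.9  109.25 231.43] yaw 76.88 tilt 0.01 q6 -75.8 F [-0.61  0.62 -0.02] M [ 0.033 -0.031 -0.013] open 60.02971997239261Traceback (most recent call last):
  File "<string>", line 3, in <module>
    to([.4486,.1095,.034],77)
    ~~^^^^^^^^^^^^^^^^^^^^^^^
  File "h.py", line 16, in to
    print("shift",(r.inv().apply(np.array(target)-s["eef_pos"])/.03).round(3),"turn",round(((y-yaw+180)%360-180)/5,3),"tilt fix rotvec(5deg)",(r.inv()*R.from_matrix(np.c_[np.r_[np.sin(np.radians(y)),-np.cos(np.radians(y)),0]*-1*-1,np.r_[np.cos(np.radians(y)),np.sin(np.radians(y)),0],[0,0,-1]])).as_rotvec(True).round(2)/5)
                                                                                                                                                       ~~~~~~~~~~~~~^^^^^^^^^^^^^^^^^^^^^^^^^^^^^^^^^^^^^^^^^^^^^^^^^^^^^^^^^^^^^^^^^^^^^^^^^^^^^^^^^^^^^^^^^^^^^^^^^^^^^^^^^^^^^^^^^^^^^^^^^^^^^^^^^^
  File "scipy/spatial/transform/_rotation.pyx", line 1143, in scipy.spatial.transform._rotation.Rotation.from_matrix
ValueError: Non-positive determinant (left-handed or null coordinate frame) in rotation matrix 0: [[ 0.97390183  0.22696968  0.        ]
 [-0.22696968  0.97390183  0.        ]
 [ 0.          0.         -1.        ]].
```

>>> {"fn": "send_rows", "kwargs": {
  "translation": [
    [0,0,1],
    [0,0,1],
    [0,0,1],
    [0,0,1],
    [0,0,1]
  ],
  "rotation": [
    [0,0,0],
    [0,0,0],
    [0,0,0],
    [0,0,0],
    [0,0,0]
  ],
  "grip": [60,60,60,60,60]
}}

```text
time: 8.4
eef_pos: [0.4491, 0.1093, 0.0806]
tcp_rot: [0.114, 0.993, 0.0, 0.0]
contact_force: [-0.1, 0.4, 0.1]
opening: 0.705
```

>>> {"fn": "send_rows", "kwargs": {
  "translation": [
    [0,0,0.8],
    [0,0,0.5],
    [0,0,0.2],
    [0,0,0]
  ],
  "rotation": [
    [0,0,0],
    [0,0,0],
    [0,0,0],
    [0,0,0]
  ],
  "grip": [60,60,60,60]
}}

```text
time: 8.9
eef_pos: [0.4492, 0.1093, 0.0366]
tcp_rot: [0.114, 0.993, 0.0, 0.0]
contact_force: [-0.1, -0.3, 1.1]
opening: 0.702
```

```bash
sed -i 's/,"tilt fix.*$/)/' h.py; python3 - <<'E'
from h import *
to([.4486,.1095,.034],77)
s=eyes.read_camera("side");b=s["image"][205:295,265:375];cv2.imwrite("pics/g1.png",cv2.resize(b,None,fx=6,fy=6,interpolation=2))
E
```

```text
t 8.9 tcp [449.2  109.28  36.56] yaw 76.93 tilt 0.02 q6 -75.9 F [-0.09 -0.25  1.14] M [-0.018 -0.008 -0.039] open 59.96358140924884
shift [0.021 0.003 0.085] turn -0.015
```

View pics/g1.png

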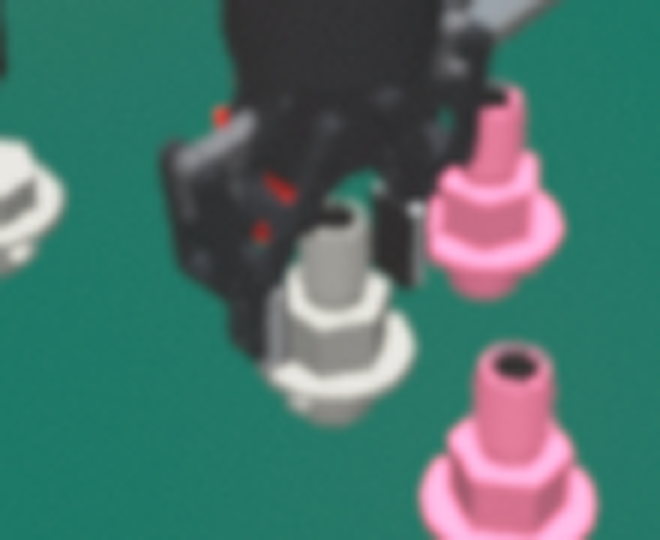

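The fingers straddle the grey tail and are clear of the pink look-alike. I'll lower 3 mm and close.

>>> {"fn": "send_rows", "kwargs": {
  "translation": [
    [0.02,0,0.1],
    [0,0,0],
    [0,0,0],
    [0,0,0],
    [0,0,0]
  ],
  "rotation": [
    [0,0,0],
    [0,0,0],
    [0,0,0],
    [0,0,0],
    [0,0,0]
  ],
  "grip": [60,50,42,36,30],
  "squeeze": 50
}}

```text
time: 9.57
eef_pos: [0.4486, 0.1093, 0.0338]
tcp_rot: [0.114, 0.994, -0.0, 0.0]
contact_force: [-2.6, -0.5, 4.2]
opening: 0.406
```

>>> {"fn": "send_rows", "kwargs": {
  "translation": [
    [0,0,0],
    [0,0,0],
    [0,0,0],
    [0,0,0]
  ],
  "rotation": [
    [0,0,0],
    [0,0,0],
    [0,0,0],
    [0,0,0]
  ],
  "grip": [30,30,30,30]
}}

```text
time: 10.07
eef_pos: [0.4486, 0.1093, 0.0338]
tcp_rot: [0.114, 0.994, -0.0, 0.0]
contact_force: [-1.3, -0.4, 5.7]
opening: 0.412
```

```bash
python3 - <<'E'
from h import *
to([.4486,.1095,.2],77)
E
```

```text
t 10.07 tcp [448.6  109.33  33.78] yaw 76.95 tilt 0.02 q6 -75.9 F [-1.35 -0.41  5.72] M [-0.149  0.283  0.003] open 35.16169042851706
shift [-1.000e-03  5.000e-03 -5.541e+00] turn -0.011
```

>>> {"fn": "send_rows", "kwargs": {
  "translation": [
    [0,0,-0.2],
    [0,0,-0.6],
    [0,0,-1],
    [0,0,-1],
    [0,0,-1]
  ],
  "rotation": [
    [0,0,0],
    [0,0,0],
    [0,0,0],
    [0,0,0],
    [0,0,0]
  ],
  "grip": [30,30,30,30,30]
}}

```text
time: 10.7
eef_pos: [0.4479, 0.1095, 0.1478]
tcp_rot: [0.114, 0.994, 0.0, -0.0]
contact_force: [0.3, 0.1, -1.1]
opening: 0.411
```

>>> {"fn": "send_rows", "kwargs": {
  "translation": [
    [0,0,-1],
    [0,0,-0.5],
    [-0.724,-0.85,0],
    [-0.724,-0.85,0],
    [-0.724,-0.85,0]
  ],
  "rotation": [
    [0,0,0],
    [0,0,0],
    [0,0,0],
    [0,0,0],
    [0,0,0]
  ],
  "grip": [30,30,30,30,30]
}}

```text
time: 11.32
eef_pos: [0.4943, 0.0195, 0.1913]
tcp_rot: [0.114, 0.994, 0.0, -0.001]
contact_force: [-0.9, 0.0, -0.2]
opening: 0.41
```

>>> {"fn": "send_rows", "kwargs": {
  "translation": [
    [-0.724,-0.85,0],
    [-0.724,-0.85,0],
    [-0.724,-0.85,0],
    [-0.724,-0.85,0],
    [-0.724,-0.85,0]
  ],
  "rotation": [
    [0,0,0],
    [0,0,0],
    [0,0,0],
    [0,0,0],
    [0,0,0]
  ],
  "grip": [30,30,30,30,30]
}}

```text
time: 11.95
eef_pos: [0.5713, -0.1293, 0.1909]
tcp_rot: [0.114, 0.993, 0.0, -0.001]
contact_force: [0.7, 0.6, -1.1]
opening: 0.407
```

>>> {"fn": "send_rows", "kwargs": {
  "translation": [
    [0,0,0.6],
    [0,0,0.5],
    [0,0,0]
  ],
  "rotation": [
    [0,0,0],
    [0,0,0],
    [0,0,0]
  ],
  "grip": [30,30,30]
}}

```text
time: 12.32
eef_pos: [0.5693, -0.1269, 0.156]
tcp_rot: [0.113, 0.994, 0.001, -0.003]
contact_force: [-0.1, -0.1, -0.8]
opening: 0.408
```

```bash
python3 - <<'E'
from h import *
to([.572,-.1287,.14],77)
s=eyes.read_camera("side");b=s["image"][125:225,280:390];cv2.imwrite("pics/p1.png",cv2.resize(b,None,fx=6,fy=6,interpolation=2))
p=ctrl.get_state()["eef_pos"]
print("pred tail collar-underside, spigot end, seal px:",proj(s,[p-[0,0,.0098],p-[0,0,.0338],[.572,-.1287,.096]]))
E
```

```text
t 12.32 tcp [ 569.31 -126.89  156.05] yaw 76.99 tilt 0.36 q6 -99.5 F [-0.07 -0.07 -0.76] M [ 0.001  0.008 -0.005] open 34.83028618480517
shift [-0.104 -0.039  0.534] turn -0.002
pred tail collar-underside, spigot end, seal px: [[332.45076919 159.97541982]
 [332.27690466 168.22142115]
 [331.81465239 177.12608319]]
```

View pics/p1.png

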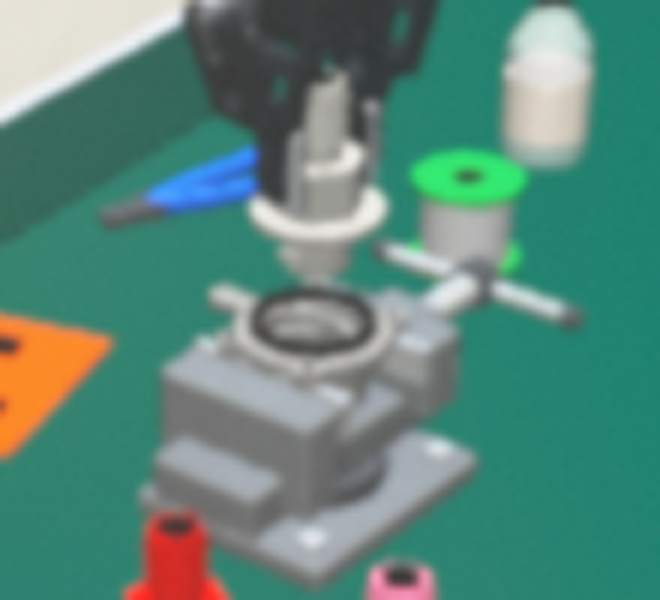

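The tail hangs over the port, leaning slightly. The tool pose drifted a little on the way down, so I'll re-read it with the arm idle.

>>> {"fn": "send_rows", "kwargs": {
  "translation": [
    [0,0,0],
    [0,0,0]
  ],
  "rotation": [
    [0,0,0],
    [0,0,0]
  ],
  "grip": [30,30]
}}

```text
time: 12.62
eef_pos: [0.5719, -0.1284, 0.1603]
tcp_rot: [0.114, 0.994, -0.0, 0.001]
contact_force: [0.4, -0.5, -1.2]
opening: 0.407
```

```bash
python3 - <<'E'
from h import *
to([.572,-.1287,.14],77)
print(np.degrees(ctrl.get_state()["qpos"]), R.from_quat(ctrl.get_state()["tcp_rot"]).as_matrix()[:,2])
s=eyes.read_camera("side");k=10
b=cv2.warpAffine(s["image"],np.array([[k,0,-3150],[0,k,-1340]],float),(330,400),flags=cv2.INTER_CUBIC).astype(int)
m=((b.max(2)-b.min(2)<40)&(b.max(2)>95)).astype(np.uint8)
for row in range(0,400,15):
    x=np.flatnonzero(m[row]); 
    if len(x): print(row/10+134,(315+x[[0,-1]]/10),end="; ")
cv2.imwrite("pics/z.png",cv2.resize(b.astype(np.uint8),None,fx=1.5,fy=1.5))
p=ctrl.get_state()["eef_pos"];print("axis px",proj(s,[p+[0,0,z] for z in(-.0338,-.0098,-.0048,.0192,.0537)]))
E
```

```text
t 12.62 tcp [ 571.88 -128.42  160.26] yaw 76.96 tilt 0.09 q6 -99.5 F [ 0.35 -0.46 -1.19] M [-0.02  -0.035 -0.017] open 34.79955973491146
shift [-0.005 -0.008  0.675] turn -0.007
[-2.25688317e+01  9.18222938e+00  1.06657116e+02  7.32968107e-04
  6.40687977e+01 -9.95334304e+01] [ 1.48484316e-03 -6.04674225e-04 -9.99998715e-01]
135.5 [334.2 337.4]; 137.0 [331.  337.4]; 138.5 [330.2 337.5]; 140.0 [330. 343.]; 141.5 [329.8 342.8]; 143.0 [329.3 342.7]; 144.5 [328.1 342.7]; 146.0 [327.2 342.6]; 147.5 [327.  342.6]; 149.0 [322.3 342.3]; 150.5 [322.8 341.8]; 152.0 [322.4 341.5]; 153.5 [322.1 341.4]; 155.0 [322.2 342.7]; 156.5 [321.3 343.4]; 158.0 [320.6 343.6]; 159.5 [320.9 343.2]; 161.0 [322. 342.]; 162.5 [324.5 339.7]; 164.0 [325.7 337.8]; 165.5 [325.5 346.4]; 167.0 [326.7 347.9]; 168.5 [328.9 347.9]; 171.5 [330.2 335.2]; 173.0 [315.  346.3]; axis px [[332.0239431  167.00622835]
 [332.19475246 158.74670666]
 [332.2309239  157.00032298]
 [332.40745159 148.49085159]
 [332.66996806 135.87712069]]
```

View pics/z.png

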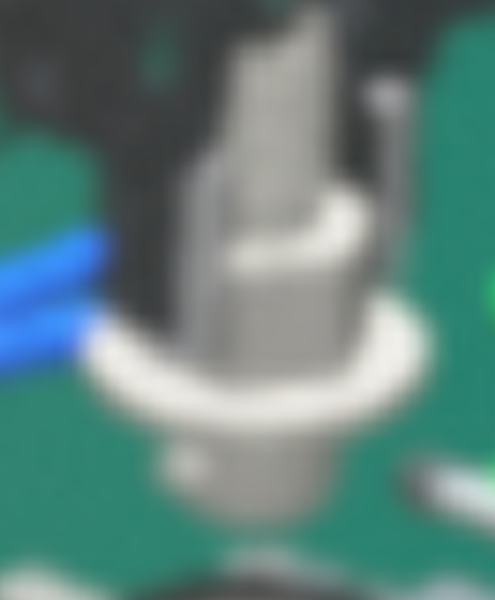

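The tool has settled at (571.9,-128.4). The tail is upright and its collar centre is where predicted (332.1 px against 332.2), so I'll lower it now, gently near contact.

>>> {"fn": "send_rows", "kwargs": {
  "translation": [
    [0,0,0.3],
    [0,0,0.5],
    [0,0,0.2],
    [0,0,0.1],
    [0,0,0]
  ],
  "rotation": [
    [0,0,0],
    [0,0,0],
    [0,0,0],
    [0,0,0],
    [0,0,0]
  ],
  "grip": [30,30,30,30,30]
}}

```text
time: 13.3
eef_pos: [0.5714, -0.1286, 0.126]
tcp_rot: [0.114, 0.994, 0.0, -0.0]
contact_force: [-0.4, -0.9, -1.3]
opening: 0.409
```

>>> {"fn": "send_rows", "kwargs": {
  "translation": [
    [0,0,0.05],
    [0,0,0.05],
    [0,0,0.05],
    [0,0,0]
  ],
  "rotation": [
    [0,0,0],
    [0,0,0],
    [0,0,0],
    [0,0,0]
  ],
  "grip": [30,30,30,30]
}}

```text
time: 13.8
eef_pos: [0.5714, -0.1285, 0.1217]
tcp_rot: [0.114, 0.994, 0.0, -0.0]
contact_force: [-0.3, -0.2, -1.2]
opening: 0.405
```

>>> {"fn": "send_rows", "kwargs": {
  "translation": [
    [0,0,0.05],
    [0,0,0.05],
    [0,0,0.05],
    [0,0,0]
  ],
  "rotation": [
    [0,0,0],
    [0,0,0],
    [0,0,0],
    [0,0,0]
  ],
  "grip": [30,30,30,30]
}}

```text
time: 14.3
eef_pos: [0.5713, -0.1285, 0.1171]
tcp_rot: [0.114, 0.994, 0.0, -0.0]
contact_force: [0.3, 0.2, 0.4]
opening: 0.412
```

```bash
python3 - <<'E'
from h import *
to([.5718,-.1283,.1135],77)
E
```

```text
t 14.3 tcp [ 571.33 -128.52  117.08] yaw 76.94 tilt 0.03 q6 -99.5 F [0.28 0.17 0.39] M [ 0.064  0.003 -0.031] open 35.164160342268815
shift [-0.014  0.011  0.119] turn -0.012
```

>>> {"fn": "send_rows", "kwargs": {
  "translation": [
    [0,0,0.04],
    [0,0,0.04],
    [0,0,0]
  ],
  "rotation": [
    [0,0,0],
    [0,0,0],
    [0,0,0]
  ],
  "grip": [30,30,30]
}}

```text
time: 14.68
eef_pos: [0.5714, -0.1285, 0.1148]
tcp_rot: [0.114, 0.994, 0.0, -0.0]
contact_force: [-0.7, -0.6, -0.7]
opening: 0.413
```

>>> {"fn": "send_rows", "kwargs": {
  "translation": [
    [0,0,0.04],
    [0,0,0]
  ],
  "rotation": [
    [0,0,0],
    [0,0,0]
  ],
  "grip": [30,30]
}}

```text
time: 14.92
eef_pos: [0.5714, -0.1286, 0.1136]
tcp_rot: [0.114, 0.994, 0.0, -0.0]
contact_force: [0.2, 0.5, -0.4]
opening: 0.412
```

>>> {"fn": "send_rows", "kwargs": {
  "translation": [
    [0,0,0.04],
    [0,0,0]
  ],
  "rotation": [
    [0,0,0],
    [0,0,0]
  ],
  "grip": [30,30]
}}

```text
time: 15.18
eef_pos: [0.5714, -0.1286, 0.1124]
tcp_rot: [0.114, 0.994, 0.0, -0.0]
contact_force: [0.2, 0.3, -0.5]
opening: 0.413
```

>>> {"fn": "send_rows", "kwargs": {
  "translation": [
    [0,0,0.04],
    [0,0,0]
  ],
  "rotation": [
    [0,0,0],
    [0,0,0]
  ],
  "grip": [30,30]
}}

```text
time: 15.42
eef_pos: [0.5714, -0.1286, 0.1112]
tcp_rot: [0.114, 0.994, 0.0, -0.0]
contact_force: [0.1, -0.1, -0.3]
opening: 0.409
```

>>> {"fn": "send_rows", "kwargs": {
  "translation": [
    [0,0,0.04],
    [0,0,0]
  ],
  "rotation": [
    [0,0,0],
    [0,0,0]
  ],
  "grip": [30,30]
}}

```text
time: 15.68
eef_pos: [0.5715, -0.1286, 0.11]
tcp_rot: [0.114, 0.994, 0.0, -0.0]
contact_force: [-0.0, 0.0, -0.9]
opening: 0.411
```

```bash
python3 - <<'E'
from h import *
to([.5718,-.1283,.106],77)
E
```

```text
t 15.68 tcp [ 571.45 -128.59  110.03] yaw 76.94 tilt 0.01 q6 -99.5 F [-0.01  0.03 -0.93] M [-0.008 -0.008  0.026] open 35.06295037263938
shift [-0.009  0.012  0.134] turn -0.013
```

>>> {"fn": "send_rows", "kwargs": {
  "translation": [
    [0,0,0.04],
    [0,0,0]
  ],
  "rotation": [
    [0,0,0],
    [0,0,0]
  ],
  "grip": [30,30]
}}

```text
time: 15.92
eef_pos: [0.5717, -0.1287, 0.1097]
tcp_rot: [0.114, 0.994, -0.0, 0.0]
contact_force: [-1.6, 0.4, 3.6]
opening: 0.408
```

>>> {"fn": "send_rows", "kwargs": {
  "translation": [
    [0,0,0.04],
    [0,0,0]
  ],
  "rotation": [
    [0,0,0],
    [0,0,0]
  ],
  "grip": [30,30]
}}

```text
time: 16.18
eef_pos: [0.5719, -0.1288, 0.1096]
tcp_rot: [0.114, 0.994, -0.0, 0.0]
contact_force: [-4.5, 0.5, 8.4]
opening: 0.413
```

```bash
python3 - <<'E'
from h import *
to([.5718,-.1283,.106],77)
E
```

```text
t 16.18 tcp [ 571.91 -128.82  109.61] yaw 76.95 tilt 0.03 q6 -99.5 F [-4.47  0.5   8.41] M [0.235 0.642 0.031] open 35.27591760706806
shift [0.008 0.016 0.12 ] turn -0.01
```

Contact is at TCP z 109.7, so the tail's origin is about 9.9 mm above the port's. That predicts about 122° clockwise to the seal. I'll ease the press and turn clockwise, following the 16 mm pitch.

>>> {"fn": "send_rows", "kwargs": {
  "translation": [
    [0,0,-0.03],
    [0,0,0.0074],
    [0,0,0.0074],
    [0,0,0.0074],
    [0,0,0.0074]
  ],
  "rotation": [
    [0,0,0],
    [0,0,1],
    [0,0,1],
    [0,0,1],
    [0,0,1]
  ],
  "grip": [30,30,30,30,30]
}}

```text
time: 16.8
eef_pos: [0.5716, -0.1285, 0.1089]
tcp_rot: [0.286, 0.958, 0.0, -0.0]
contact_force: [-2.7, 0.7, 6.0]
opening: 0.408
```

```bash
python3 - <<'E'
from h import *
to([.5718,-.1283,.106],77)
E
```

```text
t 16.8 tcp [ 571.57 -128.45  108.89] yaw 56.79 tilt 0.02 q6 -79.4 F [-2.66  0.69  5.97] M [0.393 0.496 0.046] open 34.83867701913072
shift [-0.004  0.008  0.096] turn -4.043
```

>>> {"fn": "send_rows", "kwargs": {
  "translation": [
    [0,0,0.006],
    [0,0,0.006],
    [0,0,0.0074],
    [0,0,0.0074],
    [0,0,0.0074]
  ],
  "rotation": [
    [0,0,1],
    [0,0,1],
    [0,0,1],
    [0,0,1],
    [0,0,1]
  ],
  "grip": [30,30,30,30,30]
}}

```text
time: 17.42
eef_pos: [0.5719, -0.1283, 0.1078]
tcp_rot: [0.487, 0.874, 0.0, 0.0]
contact_force: [-2.7, 1.6, 6.0]
opening: 0.41
```

>>> {"fn": "send_rows", "kwargs": {
  "translation": [
    [0,0,0.0074],
    [0,0,0.0074],
    [0,0,0.0074],
    [0,0,0.0074],
    [0,0,0.0074]
  ],
  "rotation": [
    [0,0,1],
    [0,0,1],
    [0,0,1],
    [0,0,1],
    [0,0,1]
  ],
  "grip": [30,30,30,30,30]
}}

```text
time: 18.05
eef_pos: [0.5723, -0.1283, 0.1067]
tcp_rot: [0.664, 0.748, 0.001, 0.001]
contact_force: [-0.6, 2.7, 4.6]
opening: 0.415
```

```bash
python3 - <<'E'
from h import *
to([.5718,-.1283,.106],77)
E
```

```text
t 18.05 tcp [ 572.33 -128.28  106.66] yaw 6.77 tilt 0.13 q6 -29.4 F [-0.56  2.68  4.58] M [0.358 0.019 0.025] open 35.41955072565964
shift [ 0.001 -0.018  0.022] turn -14.046
```

>>> {"fn": "send_rows", "kwargs": {
  "translation": [
    [0,0,0.0074],
    [0,0,0.0074],
    [0,0,0.0074],
    [0,0,0.0074],
    [0,0,0.0074]
  ],
  "rotation": [
    [0,0,1],
    [0,0,1],
    [0,0,1],
    [0,0,1],
    [0,0,1]
  ],
  "grip": [30,30,30,30,30]
}}

```text
time: 18.68
eef_pos: [0.5728, -0.1284, 0.1056]
tcp_rot: [0.81, 0.586, 0.002, 0.001]
contact_force: [0.9, 1.8, 4.0]
opening: 0.413
```

```bash
python3 - <<'E'
from h import *
to([.5718,-.1283,.106],77)
E
```

```text
t 18.68 tcp [ 572.82 -128.4   105.59] yaw -18.24 tilt 0.21 q6 -4.4 F [0.93 1.82 3.98] M [ 0.263 -0.237  0.045] open 35.2854660130507
shift [-0.007 -0.033 -0.014] turn -19.047
```

>>> {"fn": "send_rows", "kwargs": {
  "translation": [
    [0,0,0.0074],
    [0,0,0.0074],
    [0,0,0.0074],
    [0,0,0.0074]
  ],
  "rotation": [
    [0,0,1],
    [0,0,1],
    [0,0,1],
    [0,0,1]
  ],
  "grip": [30,30,30,30]
}}

```text
time: 19.18
eef_pos: [0.5733, -0.1288, 0.1049]
tcp_rot: [0.9, 0.437, 0.002, 0.002]
contact_force: [1.3, 1.7, 3.3]
opening: 0.408
```

```bash
python3 - <<'E'
from h import *
to([.5718,-.1283,.106],77)
E
```

```text
t 19.18 tcp [ 573.34 -128.82  104.92] yaw -38.22 tilt 0.31 q6 15.6 F [1.29 1.74 3.29] M [ 0.06  -0.288  0.048] open 34.86023357961631
shift [-0.018 -0.051 -0.036] turn -23.045
```

115° turned: the origin is about 5.1 mm above the port's, with a light press on the seal. This agrees with the estimate of touch at about 122°. I'll carry on with less downward feed so the thread does the pulling.

>>> {"fn": "send_rows", "kwargs": {
  "translation": [
    [0,0,0],
    [0,0,0],
    [0,0,0],
    [0,0,0],
    [0,0,0]
  ],
  "rotation": [
    [0,0,1],
    [0,0,1],
    [0,0,1],
    [0,0,1],
    [0,0,1]
  ],
  "grip": [30,30,30,30,30]
}}

```text
time: 19.8
eef_pos: [0.5728, -0.1294, 0.1046]
tcp_rot: [0.973, 0.232, 0.002, 0.002]
contact_force: [0.1, -0.9, 2.0]
opening: 0.41
```

```bash
python3 - <<'E'
from h import *
to([.5718,-.1283,.106],77)
E
```

```text
t 19.8 tcp [ 572.82 -129.36  104.55] yaw -63.17 tilt 0.26 q6 40.6 F [ 0.13 -0.92  1.97] M [-0.348 -0.076  0.109] open 35.023569305500295
shift [-0.014 -0.047 -0.048] turn -28.034
```

>>> {"fn": "send_rows", "kwargs": {
  "translation": [
    [0,0,0.002],
    [0,0,0.004],
    [0,0,0.006]
  ],
  "rotation": [
    [0,0,1],
    [0,0,1],
    [0,0,1]
  ],
  "grip": [30,30,30]
}}

```text
time: 20.18
eef_pos: [0.5722, -0.1295, 0.104]
tcp_rot: [0.995, 0.103, 0.001, 0.001]
contact_force: [-0.9, -1.5, 3.4]
opening: 0.411
```

```bash
python3 - <<'E'
from h import *
to([.5718,-.1283,.106],77)
E
```

```text
t 20.18 tcp [ 572.15 -129.52  103.99] yaw -78.14 tilt 0.19 q6 55.6 F [-0.86 -1.55  3.35] M [-0.468  0.161  0.189] open 35.06220741808624
shift [-0.003 -0.042 -0.067] turn -31.028
```

>>> {"fn": "send_rows", "kwargs": {
  "translation": [
    [0,0,0.0065],
    [0,0,0.0065],
    [0,0,0.0065],
    [0,0,0.0065],
    [0,0,0.0065]
  ],
  "rotation": [
    [0,0,1],
    [0,0,1],
    [0,0,1],
    [0,0,1],
    [0,0,1]
  ],
  "grip": [30,30,30,30,30]
}}

```text
time: 20.8
eef_pos: [0.5715, -0.1294, 0.103]
tcp_rot: [0.993, -0.114, 0.0, 0.001]
contact_force: [-1.1, -0.3, 5.5]
opening: 0.414
```

```bash
python3 - <<'E'
from h import *
to([.5718,-.1283,.106],77)
E
```

```text
t 20.8 tcp [ 571.54 -129.38  103.02] yaw -103.1 tilt 0.14 q6 80.6 F [-1.07 -0.27  5.47] M [-0.383  0.509  0.201] open 35.385867839210405
shift [ 0.    -0.037 -0.099] turn 35.979
```

>>> {"fn": "send_rows", "kwargs": {
  "translation": [
    [0,0,0.007],
    [0,0,0.007],
    [0,0,0.007],
    [0,0,0.007]
  ],
  "rotation": [
    [0,0,1],
    [0,0,1],
    [0,0,1],
    [0,0,1]
  ],
  "grip": [30,30,30,30]
}}

```text
time: 21.3
eef_pos: [0.5715, -0.1292, 0.1022]
tcp_rot: [0.959, -0.285, 0.0, 0.001]
contact_force: [-1.5, -0.1, 4.3]
opening: 0.411
```

```bash
python3 - <<'E'
from h import *
to([.5718,-.1283,.106],77)
E
```

```text
t 21.3 tcp [ 571.52 -129.18  102.2 ] yaw -123.07 tilt 0.13 q6 100.6 F [-1.53 -0.12  4.29] M [-0.277  0.549  0.335] open 35.10260778332184
shift [-0.008 -0.029 -0.127] turn 31.985
```

200° turned: the origin is about 2.4 mm above the port's and torque is 0.33 N m. Ten more degrees brings it to about 90° past touch. Then I'll ease the press and open.

>>> {"fn": "send_rows", "kwargs": {
  "translation": [
    [0,0,0.0],
    [0,0,0.0],
    [0,0,-0.015],
    [0,0,-0.015],
    [0,0,0]
  ],
  "rotation": [
    [0,0,1],
    [0,0,1],
    [0,0,0],
    [0,0,0],
    [0,0,0]
  ],
  "grip": [30,30,30,30,30]
}}

```text
time: 21.92
eef_pos: [0.5714, -0.129, 0.1018]
tcp_rot: [0.93, -0.367, 0.0, 0.0]
contact_force: [1.1, -2.1, -1.6]
opening: 0.406
```

```bash
python3 - <<'E'
from h import *
to([.5718,-.1283,.106],77)
E
```

```text
t 21.93 tcp [ 571.36 -128.98  101.83] yaw -133.02 tilt 0.05 q6 110.4 F [ 1.05 -2.1  -1.57] M [-0.759  0.216  0.029] open 34.715050746458274
shift [-0.005 -0.026 -0.139] turn 29.996
```

>>> {"fn": "send_rows", "kwargs": {
  "translation": [
    [0,0,0],
    [0,0,0],
    [0,0,0],
    [0,0,0],
    [0,0,0]
  ],
  "rotation": [
    [0,0,0],
    [0,0,0],
    [0,0,0],
    [0,0,0],
    [0,0,0]
  ],
  "grip": [38,44,52,60,60]
}}

```text
time: 22.55
eef_pos: [0.5715, -0.1285, 0.1024]
tcp_rot: [0.93, -0.367, 0.0, -0.0]
contact_force: [0.3, 0.0, 0.0]
opening: 0.703
```

>>> {"fn": "send_rows", "kwargs": {
  "translation": [
    [0,0,-0.3],
    [0,0,-0.8],
    [0,0,-1],
    [0,0,-1],
    [0,0,-1]
  ],
  "rotation": [
    [0,0,0],
    [0,0,0],
    [0,0,0],
    [0,0,0],
    [0,0,0]
  ],
  "grip": [60,60,60,60,60]
}}

```text
time: 23.18
eef_pos: [0.5715, -0.1286, 0.2271]
tcp_rot: [0.93, -0.367, 0.0, -0.0]
contact_force: [0.9, -0.7, -0.8]
opening: 0.7
```

>>> {"fn": "send_rows", "kwargs": {
  "translation": [
    [0,0,-1],
    [0,0,-0.5],
    [0,0,0]
  ],
  "rotation": [
    [0,0,0],
    [0,0,0],
    [0,0,0]
  ],
  "grip": [60,60,60]
}}

```text
time: 23.55
eef_pos: [0.572, -0.1288, 0.2718]
tcp_rot: [0.93, -0.367, 0.001, 0.0]
contact_force: [0.6, -0.2, 0.1]
opening: 0.704
```

```bash
python3 - <<'E'
from h import *
to([.5718,-.1283,.106],77)
s=eyes.read_camera("side")
k=10;b=cv2.warpAffine(s["image"],np.array([[k,0,-3030],[0,k,-1460]],float),(600,500),flags=cv2.INTER_CUBIC);cv2.imwrite("pics/f.png",b)
print("pred axis px for origin 2 mm above port: under, top of collar, hex top, barb top",proj(s,[[.5716,-.1287,.092+z] for z in(0,.005,.029,.0635)]))
o=proj(s,[[.5716,-.1287,.091+.0635]]);print("1 mm lower barb top",o)
E
```

```text
t 23.55 tcp [ 572.03 -128.78  271.84] yaw -133.06 tilt 0.16 q6 110.5 F [ 0.61 -0.16  0.15] M [-0.004  0.029 -0.001] open 60.1412215411878
shift [-3.100e-02 -1.000e-03  5.528e+00] turn 29.988
pred axis px for origin 2 mm above port: under, top of collar, hex top, barb top [[331.91382508 178.48338621]
 [331.94803217 176.83688841]
 [332.11486775 168.81856237]
 [332.36264619 156.94651825]]
1 mm lower barb top [[332.35532765 157.29655799]]
```

View pics/f.png

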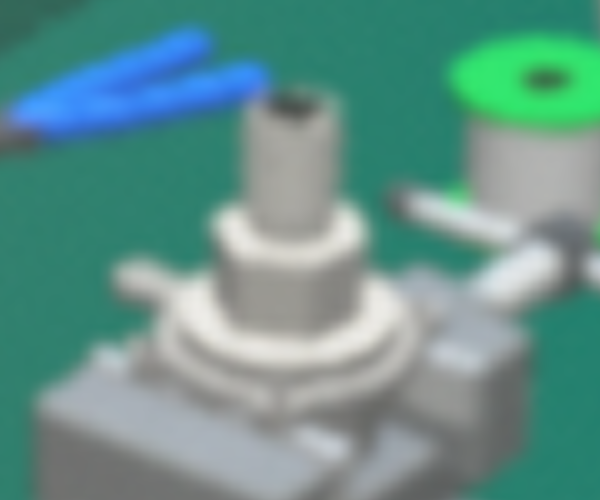

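The tail stands upright and seated. For a finer height check I'll compare the barb-hole pixel with its prediction, now and at the start, in the same camera.

```bash
python3 - <<'E'
from h import *
s=eyes.read_camera("side")
def hole(im,u):
    k=10;u=np.array(u);M=np.array([[k,0,-k*(u[0]-8)],[0,k,-k*(u[1]-6)]]);g=cv2.cvtColor(cv2.warpAffine(im,M,(160,120),flags=2),6)
    m=(g<85).astype(np.uint8);n,l,st,c=cv2.connectedComponentsWithStats(m)
    out=[(st[i][4],(c[i]/k+u-[8,6]).round(2),st[i][:4]) for i in range(1,n) if st[i][4]>60];return out
a=proj(s,[[.4486,.1093,.0875]])[0];b=proj(s,[[.5716,-.1287,.1555]])[0]
print(a,hole(cv2.imread("pics/side0.png"),a));print(b,hole(s["image"],b))
t=eyes.read_camera("top");st=ctrl.get_state();print(st["contact_force"],st["time"])
d=cv2.absdiff(t["image"],cv2.imread("pics/top0.png")).max(2)
for x,y,n in((280,182,"plug"),(230,204,"elbow"),(208,150,"amber"),(195,267,"brown"),(441,179,"reel"),(415,262,"driver"),(296,138,"tub"),(237,259,"seal")): print(n,d[y-14:y+14,x-14:x+14].mean().round(1),end=" ")
E
```

```text
[320.26028093 240.83360512] [(np.int32(135), array([312.88, 235.24]), array([ 0,  0, 18, 12], dtype=int32)), (np.int32(1256), array([320.32, 240.57]), array([55, 41, 52, 31], dtype=int32)), (np.int32(341), array([312.81, 241.5 ]), array([ 0, 54, 14, 32], dtype=int32))]
[332.36264619 156.94651825] [(np.int32(129), array([331.88, 156.59]), array([67, 51, 19, 10], dtype=int32))]
[-0.0218714  -0.07420229  0.1286859 ] 23.7
plug 2.6 elbow 2.5 amber 3.1 brown 2.9 reel 2.6 driver 3.3 tub 4.0 seal 3.5
```

```bash
python3 -c "
from plant import ticket
print(ticket.sign_off())"
```

```text
the job is handed in; nothing more can be done
None
```

I screwed the straight hose tail into the port, gave it about a quarter turn past the seal, let go of it and handed the job in. The sign-off gives no verdict.

- **Threading:** Lowered until it rested, the tail's origin stopped about 9.9 mm above the port's, which predicted about 122° clockwise to touch the seal. The torque rise I read put the touch near 120°, which agrees.
- **Tightening:** I stopped at 210° in total, about 88–90° past touch. The torque last read while turning was 0.33 N m, and the force I pressed with stayed under 10 N.
- **Height and position:** The arm's reading puts the tail's origin about 2.0 mm above the port's. The side camera suggests about 0.3 mm higher, roughly 2.3 mm, which is near the limit of what it can resolve. The tool axis was within about 1 mm of the port estimate, and the tail looks upright in the last picture.
- **Release and bystanders:** The gripper is open about 100 mm clear of the tail, with no load on it. The top view shows no sign that any of the listed bystanders moved.
- **Disagreement:** The two cameras differed by 2–3 mm on the port's position. I went by the top view, and the tail entered without catching.

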